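# Photograph a culture flask on the tilt cradle

## Robot

A 6-joint arm with a two-finger parallel gripper is mounted at the origin on the work surface. World frame = base frame: x ahead of the robot, y to its left, z up, the work surface at z = 0. Lengths are in mm, angles in degrees, forces in N, time in s.
With the tool pointing down it reaches from about 350 to 850 mm from the base axis. Payload 8.1 kg.
Tool frame: the origin (TCP) lies midway between the tips of the shut fingers; the grasp point (between the pads) lies 19 mm behind it; z points along the fingers, y is the line along which they close (so a half turn about z gives the same grasp; the last joint's range is limited). The gripper opens to 85 mm and grips with 20 to 120 N. Pads are 22 mm wide; open, the fingers measure 114 mm over their backs; the gripper's body (76 mm by 85 mm) begins 54 mm behind the grasp point. The pads swing forward as they close: fully open they stand 13 mm farther back than shut.
Start: joints at [71.883, 7.471, 85.268, -0, 87.261, -4.893], TCP at [137.231, 584.1, 231.292] pointing down, gripper open.
Joint ranges: [-169.43, 169.43], [-51.17, 129.36], [1.28, 143.12], [-76.62, 256.62], [0, 156.53], [-152.29, 152.29]. Speed limits (degrees/s): [136.94, 136.94, 159.86, 180, 180, 180].

## Interface

Orientations are given as [roll, pitch, yaw] about the fixed x, y, z axes, in that order (R = Rz(yaw) Ry(pitch) Rx(roll)).
In Python, from bench import sensors, optics, r gives the robot as it stands.
- The arm moves only by the tool apply_moves, never from a script. Its argument "targets" is a list of rows, each a list of 7 numbers: the shift along the tool's x, y, z in mm, then the turn, a rotation vector about the tool's x, y, z in rad, then the closure, from 0 (fully open) to 1 (shut). In form: [[x, y, z, wx, wy, wz, claw], ...]. A call has 1 to 20 rows; each row shifts and turns the commanded pose from where the row before left it, along the tool's axes as they then stand; what a row does not reach is not made up. A row lasts 1/8 s, in which the tool goes at most 62.5 mm and 10.7 degrees, less where a joint would pass 70% of its speed; a pose out of reach is approached as far as the arm can. A call is refused whole if a number of a shift passes 62.5 or a number of a turn 0.188, either way. A call with a gripper value outside its range is refused whole. The fingers move at their own pace and stop on an object; "force" is the grip in N (left out, the last holds). Time passes only in rows, so rows that do not move let the fingers close. It gives the time, the measured TCP pose, the force, the opening and the grip force at its end, in the units of the state.
- sensors.sense(): the state, without advancing time (a new reading comes with each control period).
- optics.snapshot(name): name is "scene" or "top" or "wrist"; returns the picture (400x640x3 uint8, red, green, blue); there is no depth.
- optics.get_calibration(name): a dict with "camera_matrix" (3x3 intrinsics, pixels), "pose" (4x4, takes a point from camera to world coordinates). Camera axes: x right, y down, z forward; pixel columns grow to the right and rows downward; lengths in mm; the calibration is good to about 2 mm. A picture is of the moment at which its call begins: read the wrist's pose just before it. get_calibration takes no time and is no camera call; for the wrist camera it gives the pose at the moment of the call.
- r.hand_in(): hands the job in; it is judged then, once.
The state is a dict: "time": time; "joint_pos": joint angles; "qd": joint speeds; "joint_efforts": joint torques, N m; "tool_pos": TCP position; "tcp_rot": TCP orientation; "ft_force": force on the tool from outside, world axes, zero at the start; "wrist_torque": the same for the moment, N m; "finger_gap": finger opening in mm; "grip_force": force on a finger pad.
Only numpy, scipy, OpenCV 4.12 (cv2) and the standard library are available. Lean on these libraries where they do the work, as an engineer would, in place of code of your own. Each camera call takes 0.05 s, during which the arm holds its last target. There are 200 camera calls.

## Task

Lay the red-capped culture flask flat in the tray of the tilt cradle, its cap towards the yellow lift bar, and let go of it. Then gently raise the cradle by the lift bar to 30 degrees (the red mark), keep it there for two seconds while the bench camera takes its picture, and gently lower it until it is fully level again with the flask still lying in the tray. Leave the other things on the bench alone.

Things in the scene. Friction and masses are not known exactly. Their poses are not given: they have to be found in the camera images.
- flask_red: The flask to handle: pale flat culture flask with a RED screw cap, lying flat, paper label up. Body 110 long x 60 wide x 42 mm high, then shoulder, 24 mm neck and cap (34 mm dia, 27 mm long); 167 mm overall. Origin: centre of the underside of the 110 mm body; +x towards the cap (body from x -55 to +55 mm, cap end at +112 mm), z up. About 160 g. Grip it across its 60 mm width.
- flask_red_cap (a point): Centre of the red cap, 98.5 mm ahead (+x) of the flask's origin and 21 mm above its underside.
- cradle (a joint): Tilt of the cradle in rad: 0 level (lower stop), grows as the lift-bar end rises, upper stop 0.95. 0.524 is 30 degrees. A stiff friction hinge: it stays where it is left; some 5 to 15 N at the bar moves it.
- cradle_seat (a point): Point on the tray floor where the flask's origin belongs (with the flask midway between the end walls). Axes turn with the tray: x from the hinge to the lift bar, z out of the tray floor. The tray is aluminium with a blue floor, open on top, inside 183 long x 72 wide (from x -63 to +120 mm, y -36 to +36 mm), walls 10 mm high and 6 mm thick, floor 58 mm above the bench when level.
- cradle_bar (a point): Middle of the yellow lift bar: round, 12 mm dia, along the tray's y, 78 mm clear between two side arms, 265 mm ahead (x) of the hinge axis, 12 mm above it, and 64 mm between it and the tray's end wall; 62 mm above the bench when level. Pinch it from above with the fingers closing along the tray's x; it may turn between the fingers. Axes as the tray's.
- cradle_hinge (a point): Middle of the hinge axis (along the tray's y), 75 mm behind the seat point, 50 mm above the bench. Beside it, at y -60 mm, stands a white angle plate 135 mm high with a black pointer, a green mark at level and a red mark at 30 degrees.
- flask_blue: A like flask, same size, with a BLUE cap. Origin and axes as the red one's. Bystander, leave it alone.
- tip_rack: Pink pipette-tip rack 85 x 120 x 58 mm, origin under its centre. Bystander, leave it alone.
- beaker: White beaker, 72 mm dia, 95 mm high, origin under its centre. Bystander, leave it alone.
- bottle_amber: Amber bottle, white cap, 70 mm dia, 160 mm high, origin under its centre. Bystander, leave it alone.
- bottle_clear: Clear bottle, orange cap, 70 mm dia, 150 mm high, origin under its centre. Bystander, leave it alone.
- timer: Black calculator-like timer 80 x 120 x 19 mm, origin under its centre. Bystander, leave it alone.
- tube_rack: Blue tube rack 60 x 130 x 52 mm with yellow and green caps, origin under its centre. Bystander, leave it alone.

How it is judged:
By the outcome, as a careful person would: the job done as asked, in the order asked, and still so for the second after the job is handed in, with the robot touching nothing.
It also fails if it takes over 64 s, if anything falls off the work surface, if the arm or the gripper's body presses on something with over 40 N, if the wrist force passes 120 N, or if a joint passes its speed limit or range.

## Working session

There is one attempt and no reset: what is moved stays moved. The work goes in short steps, Python scripts to look and compute and a tool call to move; the robot and the scene stay as the last step left them, time stands still between calls to the robot, and variables do not carry over. Pictures are saved under pics/ and viewed, at most 10 in all, crops included, and the job is handed in when it is done.

Besides the shell and the picture viewer there is one more tool, called after "Emit:" as name(argument=value, ...), one argument or row to a line, values as JSON. apply_moves: Moves the arm, as the interface text tells. Its arguments: {"type":"object","properties":{"targets":{"type":"array"},"force":{"type":"number"}},"required":["targets"]}

```bash
ls; mkdir -p pics; python3 - <<'E'
from bench import sensors, optics, r
import cv2
print(sensors.sense())
for n in("scene","top"):
    im=optics.snapshot(n); cv2.imwrite(f"pics/{n}0.png",im[:,:,::-1])
    c=optics.get_calibration(n); print(n,c["camera_matrix"],c["pose"])
E
```

```text
pics
{'time': 0.0, 'joint_pos': array([ 7.18839611e+01,  7.51607471e+00,  8.53282862e+01,  9.91958500e-04,
        8.72621339e+01, -4.89199370e+00]), 'qd': array([ 0.03799084, -0.05651799, -0.15974405, -0.06165099,  0.03954636,
        0.03812423]), 'joint_efforts': array([-5.37828855e-04, -5.69412482e+01, -5.00538468e+01, -5.27321899e-04,
        1.51724566e-02, -2.31961002e-05]), 'tool_pos': array([137.04658675, 583.57839066, 230.24387872]), 'tcp_rot': array([-1.79893978e+02, -1.00687512e-02,  1.66775897e+02]), 'ft_force': array([ 0.59322134, -1.38786224,  0.22491455]), 'wrist_torque': array([ 0.00053474, -0.0239182 ,  0.02484896]), 'grip_force': 0.0, 'finger_gap': 85.33768682906019}
scene [[389.85815494   0.         326.23129348]
 [  0.         389.85815494 188.10029888]
 [  0.           0.           1.        ]] [[-8.39659866e-01  3.38424464e-01 -4.24782523e-01  1.15921582e+03]
 [ 5.42752647e-01  5.51333473e-01 -6.33601583e-01  9.17110358e+02]
 [ 1.97705476e-02 -7.62561659e-01 -6.46613364e-01  9.27373875e+02]
 [ 0.00000000e+00  0.00000000e+00  0.00000000e+00  1.00000000e+00]]
top [[410.85089868   0.         308.04921548]
 [  0.         410.85089868 204.84688063]
 [  0.           0.           1.        ]] [[-2.77685584e-02 -9.90080966e-01  1.37726499e-01  4.32744766e+02]
 [-9.99613202e-01  2.77151038e-02 -2.30617072e-03  7.42786512e+01]
 [-1.53380848e-03 -1.37737266e-01 -9.90467613e-01  1.44991777e+03]
 [ 0.00000000e+00  0.00000000e+00  0.00000000e+00  1.00000000e+00]]
```

View pics/scene0.png

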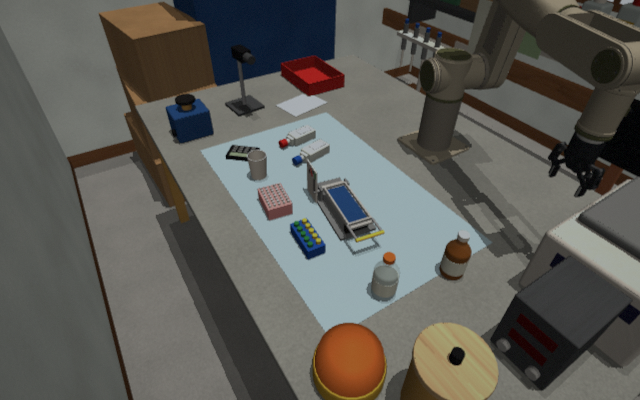

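View pics/top0.png

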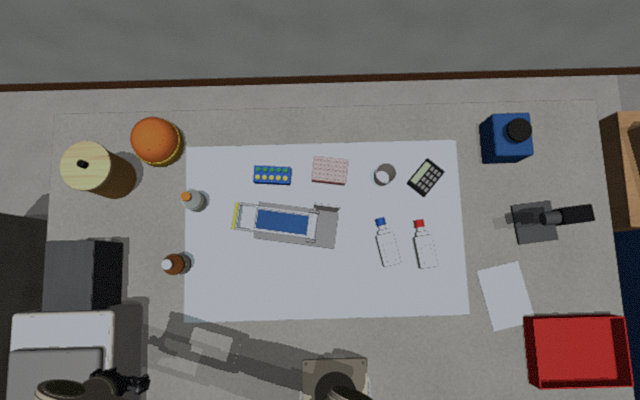

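The scene view shows the cradle mid-mat with its yellow bar (368,235). In the top view the red cap is at (420,224), the blue cap at (380,222), the tray floor at (282,221) and the bar at (236,216). I'll measure coarsely now and refine with the wrist camera.

```bash
cat > h.py <<'E'
import numpy as np, cv2
from bench import sensors, optics, r
from scipy.spatial.transform import Rotation as R
def ray(c,uv,z):
    K=np.array(c["camera_matrix"]);P=np.array(c["pose"])
    d=P[:3,:3]@np.linalg.solve(K,[uv[0],uv[1],1.]); o=P[:3,3]
    return o+d*(z-o[2])/d[2]
def hsv(im): return cv2.cvtColor(im,cv2.COLOR_RGB2HSV)
def blobs(m,amin=8):
    n,l,s,c=cv2.connectedComponentsWithStats(m.astype(np.uint8))
    return [(s[i],c[i],l==i) for i in range(1,n) if s[i][4]>=amin]
def tool():
    s=sensors.sense(); return np.array(s["tool_pos"]),R.from_euler("xyz",s["tcp_rot"],degrees=True),s
def rel(pos,yaw):
    "shift in tool axes and turn (rad rotvec) to TCP pos, pointing down at yaw (deg)"
    p,q,s=tool(); g=R.from_euler("xyz",[180,0,yaw],degrees=True)
    return q.inv().apply(np.array(pos)-p),(q.inv()*g).as_rotvec()
E
python3 - <<'E'
from h import *
c=optics.get_calibration("top");im=optics.snapshot("top");h=hsv(im).astype(int);H,S,V=h[...,0],h[...,1],h[...,2]
for n,m,z in[("red",((H<6)|(H>174))&(S>150)&(V>80),30),("yel",(H>20)&(H<35)&(S>120)&(V>80),64),("blue",(H>100)&(H<125)&(S>140)&(V>50),58)]:
    for s,ce,mm in blobs(m):
        b=cv2.minAreaRect(np.argwhere(mm)[:,::-1].astype(np.float32))
        print(n,s,ray(c,ce,z).round(1),[ray(c,p,z)[:2].round() for p in cv2.boxPoints(b)] if s[4]>50 else "")
# flask body red: bright white blob near
m=(S<60)&(V>195); m[:,:370]=0;m[:,450:]=0;m[:215]=0;m[290:]=0
for s,ce,mm in blobs(m,20): print("w",s,ray(c,ce,42).round(1))
w=optics.get_calibration("wrist");p,q,s=tool();P=np.array(w["pose"])
print(w["camera_matrix"]); print("cam in tool",q.inv().apply(P[:3,3]-p).round(1),(q.inv().as_matrix()@P[:3,:3]).round(2))
E
```

```text
red [415 220   9   8  54] [ 555.7 -310.3   30. ] [array([ 564., -294.]), array([ 570., -322.]), array([ 548., -326.]), array([ 542., -298.])]
red [ 533  316  101   73 5326] [ 119.5 -807.6   30. ] [array([ 225., -672.]), array([  226., -1003.]), array([  -0., -980.]), array([  -1., -656.])]
yel [137 128  43  37 143] [819.9 558.9  64. ] [array([816., 659.]), array([912., 526.]), array([845., 480.]), array([751., 612.])]
yel [256 175   4   4  10] [728.  242.8  64. ] 
yel [263 176   4   3   9] [726.7 218.6  64. ] 
yel [270 176   3   4  11] [724.4 195.4  64. ] 
yel [277 176   3   4  10] [722.2 171.7  64. ] 
yel [284 177   3   3   9] [720.8 147.7  64. ] 
yel [232 203   6  26  60] [595.5 321.2  64. ] [array([554., 332.]), array([639., 317.]), array([638., 310.]), array([553., 325.])]
blue [ 491  113   42   44 1116] [ 846.8 -637.7   58. ] [array([ 930., -582.]), array([ 939., -716.]), array([ 781., -714.]), array([ 772., -582.])]
blue [254 166  37  18 358] [733.5 191.9  58. ] [array([711., 257.]), array([769., 254.]), array([759., 128.]), array([701., 133.])]
blue [256 210  52  24 887] [571.1 161.6  58. ] [array([555., 251.]), array([615., 242.]), array([587.,  73.]), array([528.,  83.])]
blue [376 218   9   8  53] [ 562.9 -171.8   58. ] [array([ 569., -156.]), array([ 577., -182.]), array([ 556., -188.]), array([ 549., -162.])]
[[282.14431868   0.         318.97479145]
 [  0.         282.14431868 194.46878898]
 [  0.           0.           1.        ]]
cam in tool [  65.6    0.7 -143.2] [[-0.   -0.96 -0.27]
 [ 1.   -0.    0.  ]
 [-0.   -0.27  0.96]]
```

Emit:
apply_moves(
  targets=[
    [-38,-26,0,0,0,0,0],
    [-38,-26,0,0,0,0,0],
    [-38,-26,0,0,0,0,0],
    [-38,-26,0,0,0,0,0],
    [-38,-26,0,0,0,0,0],
    [-38,-26,0,0,0,0,0],
    [-38,-26,0,0,0,0,0],
    [-38,-26,0,0,0,0,0],
    [-38,-26,0,0,0,0,0],
    [-38,-26,0,0,0,0,0],
    [0,0,0,0,0,0,0],
    [0,0,0,0,0,0,0],
  ],
)

```text
time: 1.65
tool_pos: [447.4, 244.1, 231.0]
tcp_rot: [-180.0, -0.0, 166.7]
ft_force: [-0.6, 0.1, -0.0]
finger_gap: 85.3
grip_force: 0.0
```

```bash
python3 - <<'E'
from h import *
c=optics.get_calibration("wrist");im=optics.snapshot("wrist");cv2.imwrite("pics/w1.png",im[:,:,::-1])
import pickle;pickle.dump((im,c),open("w1.pkl","wb"))
print(tool()[2]["tool_pos"],tool()[2]["tcp_rot"])
E
```

```text
[447.11195401 244.54940485 231.05779654] [-1.79998651e+02 -3.92921513e-02  1.66794361e+02]
```

View pics/w1.png

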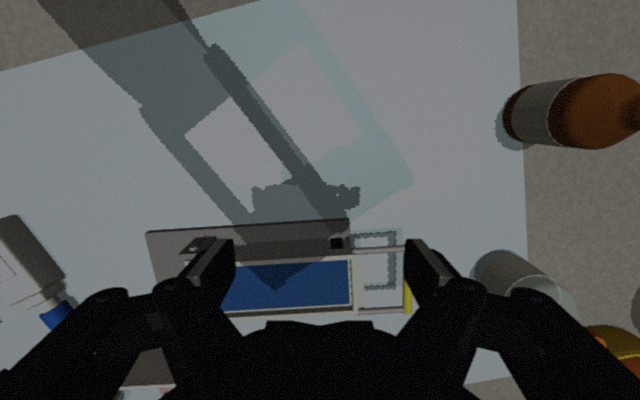

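Emit:
apply_moves(
  targets=[
    [-14.7,-56,0,0,0,0,0],
    [-14.7,-56,0,0,0,0,0],
    [-14.7,-56,0,0,0,0,0],
    [-14.7,-56,0,0,0,0,0],
    [-14.7,-56,0,0,0,0,0],
    [-14.7,-56,0,0,0,0,0],
    [-14.7,-56,0,0,0,0,0],
    [-14.7,-56,0,0,0,0,0],
    [-14.7,-56,0,0,0,0,0],
    [-14.7,-56,0,0,0,0,0],
  ],
)

```text
time: 2.95
tool_pos: [463.3, -335.2, 231.4]
tcp_rot: [180.0, 0.0, 166.9]
ft_force: [1.6, 0.5, 0.4]
finger_gap: 85.3
grip_force: 0.0
```

Emit:
apply_moves(
  targets=[
    [0,0,0,0,0,0.18,0],
    [0,0,0,0,0,0.18,0],
    [0,0,0,0,0,0.18,0],
    [0,0,0,0,0,0.18,0],
    [0,0,0,0,0,0.18,0],
    [0,0,0,0,0,0.18,0],
    [0,0,0,0,0,0.18,0],
    [0,0,0,0,0,0.18,0],
    [0,0,0,0,0,0.18,0],
    [0,0,0,0,0,0.18,0],
    [0,0,0,0,0,0.18,0],
    [0,0,0,0,0,0.18,0],
    [0,0,0,0,0,0.18,0],
    [0,0,0,0,0,0.18,0],
    [0,0,0,0,0,0.18,0],
    [0,0,0,0,0,0,0],
    [0,0,0,0,0,0,0],
  ],
)

```text
time: 5.08
tool_pos: [463.1, -334.0, 231.3]
tcp_rot: [-180.0, -0.0, 12.4]
ft_force: [1.3, -0.7, 0.6]
finger_gap: 85.6
grip_force: 0.0
```

```bash
python3 - <<'E'
from h import *
c=optics.get_calibration("wrist");im=optics.snapshot("wrist");cv2.imwrite("pics/w2.png",im[:,:,::-1])
import pickle;pickle.dump((im,c),open("w2.pkl","wb"))
print(tool()[2]["tool_pos"],tool()[2]["tcp_rot"])
E
```

```text
[ 463.00109465 -334.13749979  231.28718438] [-1.79995789e+02 -1.22443312e-03  1.23253768e+01]
```

View pics/w2.png

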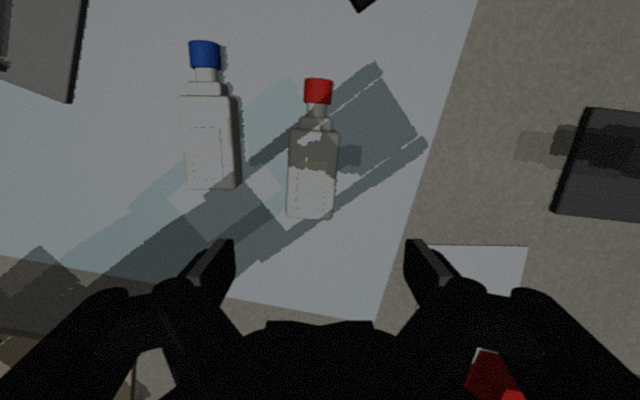

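The wrist view shows the red flask: cap centre about (318,91), body columns about 287-337, rear top edge at row 218. The first wrist view shows the tray floor at (290,284) and the bar at (408,296). Now the numbers.

```bash
python3 - <<'E'
from h import *
import pickle
im,c=pickle.load(open("w2.pkl","rb"));h=hsv(im).astype(int);H,S,V=h[...,0],h[...,1],h[...,2]
m=((H<6)|(H>174))&(S>120);m[150:]=0
for s,ce,mm in blobs(m,50): print("cap",s,ce,ray(c,ce,24).round(1))
g=cv2.GaussianBlur(im,(3,3),0).astype(int)
bl=g[...,0]-g[...,2]   # r-b: mat is bluish, flask warm
for row in(150,175,200): print(row,[f"{k}:{v}" for k,v in zip(range(280,346,1),bl[row,280:346])])
for col in(300,320):print(col,list(zip(range(210,226),bl[210:226,col])))
B=(bl>-8);B[:118]=0;B[225:]=0;B[:,:275]=0;B[:,:282]=0;B[:,345:]=0
for s,ce,mm in blobs(B,500):
    b=cv2.minAreaRect(np.argwhere(mm)[:,::-1].astype(np.float32));print("body",s,b,ray(c,b[0],42).round(1),[ray(c,p,42)[:2].round(1) for p in cv2.boxPoints(b)])
im,c=pickle.load(open("w1.pkl","rb"));h=hsv(im).astype(int);H,S,V=h[...,0],h[...,1],h[...,2]
m=(H>100)&(H<125)&(S>120)&(V>40);m[:255]=0;m[320:]=0;m[:,:215]=0;m[:,365:]=0
for s,ce,mm in blobs(m,300):
    print("floor",s);ys,xs=np.nonzero(mm)
    for x in(250,300,340):print(x,ray(c,(x,ys[xs==x].min()),58)[:2].round(1),ray(c,(x,ys[xs==x].max()),58)[:2].round(1))
    for y in(275,295):print("end",ray(c,(xs[ys==y].max()+.5,y),58)[:2].round(1))
m=(H>20)&(H<35)&(S>120)&(V>60);m[:250]=0;m[325:]=0
for s,ce,mm in blobs(m,30): print("bar",s,ce,ray(c,ce,65).round(1))
E
```

```text
cap [304  78  29  26 646] [317.52321981  90.41021672] [ 559.6 -311.4   24. ]
150 ['280:-8', '281:-9', '282:-10', '283:-10', '284:-12', '285:-13', '286:-14', '287:-11', '288:-4', '289:1', '290:4', '291:5', '292:5', '293:5', '294:6', '295:5', '296:5', '297:5', '298:5', '299:4', '300:5', '301:5', '302:3', '303:3', '304:5', '305:5', '306:4', '307:5', '308:5', '309:5', '310:4', '311:5', '312:5', '313:5', '314:6', '315:6', '316:5', '317:5', '318:4', '319:4', '320:4', '321:4', '322:5', '323:5', '324:4', '325:5', '326:4', '327:4', '328:5', '329:4', '330:4', '331:5', '332:4', '333:5', '334:4', '335:4', '336:4', '337:3', '338:-1', '339:-6', '340:-9', '341:-10', '342:-9', '343:-8', '344:-9', '345:-8']
175 ['280:-14', '281:-15', '282:-16', '283:-16', '284:-16', '285:-14', '286:-10', '287:-2', '288:5', '289:5', '290:1', '291:-1', '292:-2', '293:-3', '294:-3', '295:-2', '296:-2', '297:0', '298:2', '299:2', '300:3', '301:2', '302:2', '303:2', '304:2', '305:2', '306:2', '307:1', '308:0', '309:-1', '310:-2', '311:-1', '312:0', '313:1', '314:1', '315:1', '316:1', '317:2', '318:2', '319:2', '320:2', '3
[... 1310 characters left out ...]
3, np.int64(-4)), (214, np.int64(-6)), (215, np.int64(-6)), (216, np.int64(-3)), (217, np.int64(0)), (218, np.int64(1)), (219, np.int64(-2)), (220, np.int64(-7)), (221, np.int64(-8)), (222, np.int64(-6)), (223, np.int64(-4)), (224, np.int64(-5)), (225, np.int64(-4))]
body [ 282  118   63  107 5549] ((313.0, 171.0), (106.0, 62.0), 90.0) [ 468.4 -325.8   42. ] [array([ 520.7, -278.6]), array([ 535.8, -347.5]), array([ 410.6, -378. ]), array([ 393.9, -301.8])]
floor [ 220  261  129   50 5090]
250 [539.7 134.4] [598.5 116.4]
300 [550.  196.3] [609.1 181.3]
340 [558.8 245.5] [618.2 232.7]
end [580.2 250.6]
end [608.7 244.6]
bar [403 280  10  34 232] [407.21982759 298.18534483] [625.6 317.6  65. ]
```

```bash
python3 - <<'E'
from h import *
import pickle
im,c=pickle.load(open("w2.pkl","rb"))
a=[ray(c,p,42)[:2] for p in((312.9,150),(311.3,175),(309.8,200),(310,219))]
print(np.round(a,1)); d=a[2]-a[0];print("yaw",np.degrees(np.arctan2(d[1],d[0])))
d=np.array([559.6,-311.4])-a[1];print("yaw cap",np.degrees(np.arctan2(d[1],d[0])), "width",np.linalg.norm(ray(c,(286.7,175),42)-ray(c,(336,175),42)))
print("cap back/front at z21..38",ray(c,(317.5,78),30)[:2],ray(c,(317.5,104),38)[:2])
for n in("scene","top"):
    c=optics.get_calibration(n);h=hsv(optics.snapshot(n)).astype(int);H,S,V=h[...,0],h[...,1],h[...,2]
    m=(H>100)&(H<125)&(S>120)&(V>40)
    for s,ce,mm in blobs(m,150):
        b=cv2.minAreaRect(np.argwhere(mm)[:,::-1].astype(np.float32)+0)
        w=np.array([ray(c,p[::-1],58)[:2] for p in np.argwhere(mm)])
        if np.linalg.norm(w.mean(0)-[571,162])<60: 
            bb=cv2.minAreaRect(w.astype(np.float32));print(n,"floor",w.mean(0),bb)
    m=(H>20)&(H<35)&(S>120)&(V>80)
    for s,ce,mm in blobs(m,20):
        p=ray(c,ce,65)
        if np.linalg.norm(p[:2]-[600,320])<50: print(n,"bar",p)
E
```

```text
[[ 492.8 -320.5]
 [ 463.2 -324.8]
 [ 432.2 -329.5]
 [ 408.  -334.9]]
yaw -171.52170710723962
yaw cap 7.929719086238191 width 59.13882415390531
cap back/front at z21..38 [ 572.13143894 -308.64282111] [ 544.29606852 -314.74921094]
scene floor [573.20866737 165.35243957] ((571.7107543945312, 161.23704528808594), (165.53428649902344, 60.435428619384766), 80.6131820678711)
scene bar [602.12520485 324.94161051  65.        ]
top floor [571.05024183 162.12837029] ((571.052734375, 162.26315307617188), (171.8341827392578, 61.99236297607422), 80.65906524658203)
top bar [594.88824361 320.88661222  65.        ]
```

Emit:
apply_moves(
  targets=[
    [0,0,0,0,0,0.07,0],
    [8.8,-8.9,10,0,0,0,0],
    [0,0,35,0,0,0,0],
    [0,0,40,0,0,0,0],
    [0,0,40,0,0,0,0],
    [0,0,35,0,0,0,0],
    [0,0,25,0,0,0,0],
    [0,0,20,0,0,0,0],
    [0,0,10,0,0,0,0],
    [0,0,9,0,0,0,0],
    [0,0,0,0,0,0,0],
    [0,0,0,0,0,0,0],
  ],
  force=40,
)

```text
time: 6.72
tool_pos: [470.7, -325.2, 8.2]
tcp_rot: [179.9, -0.1, 8.1]
ft_force: [-0.5, -0.2, 0.6]
finger_gap: 85.3
grip_force: 0.0
```

Emit:
apply_moves(
  targets=[
    [0,0,1,0,0,0,0.2],
    [0,0,0,0,0,0,0.4],
    [0,0,0,0,0,0,0.6],
    [0,0,0,0,0,0,0.6],
    [0,0,0,0,0,0,0.6],
    [0,0,0,0,0,0,0.6],
  ],
)

```text
time: 7.48
tool_pos: [470.5, -325.0, 6.9]
tcp_rot: [180.0, -0.0, 8.1]
ft_force: [-0.4, 0.5, 5.4]
finger_gap: 60.0
grip_force: 44.4
```

Emit:
apply_moves(
  targets=[
    [0,0,-10,0,0,0,0.6],
    [0,0,-20,0,0,0,0.6],
    [0,0,-30,0,0,0,0.6],
    [0,0,-40,0,0,0,0.6],
    [0,0,-40,0,0,0,0.6],
    [0,0,-35,0,0,0,0.6],
    [0,0,-20,0,0,0,0.6],
    [0,0,-10,0,0,0,0.6],
    [0,0,0,0,0,0,0.6],
  ],
)

```text
time: 8.6
tool_pos: [470.1, -324.7, 211.2]
tcp_rot: [180.0, -0.0, 8.1]
ft_force: [0.7, 0.1, -1.7]
finger_gap: 59.6
grip_force: 43.8
```

```bash
python3 - <<'E'
from h import *
c=optics.get_calibration("wrist");im=optics.snapshot("wrist");cv2.imwrite("pics/w3.png",im[:,:,::-1])
h=hsv(im).astype(int);H,S=h[...,0],h[...,1]
m=((H<6)|(H>174))&(S>120);m[:,:250]=0;m[:,390:]=0;m[300:]=0
P=np.array(c["pose"]);K=c["camera_matrix"];p,q,s=tool();print(s["tool_pos"],s["tcp_rot"],s["finger_gap"])
for b,ce,mm in blobs(m,100):
    # plane at cap height: ~15+3 above TCP (underside is 7 below TCP)
    w=ray(c,ce,p[2]-7+24);print(b,w,q.inv().apply(w-p))
E
```

```text
[ 469.72991431 -324.34139981  210.17563228] [-1.79932598e+02  6.29425727e-02  8.06730370e+00] 59.45058143067234
[ 279   22   81   81 6017] [ 560.6100281  -312.00557841  227.17563228] [ 91.69318744   0.51991146 -17.10136377]
```

View pics/w3.png

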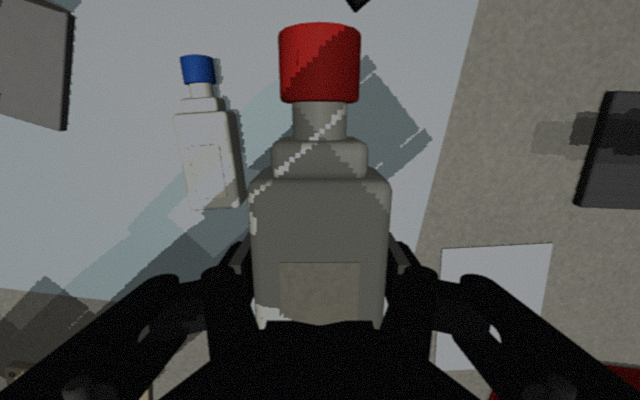

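Flask is held straight (cap at (320,63), centred), with its origin 7 mm behind the TCP. Now going over the cradle.

Emit:
apply_moves(
  targets=[
    [7,-20,0,0,0,0,0.6],
    [13,-35,0,0,0,0,0.6],
    [18,-50,0,0,0,0,0.6],
    [18,-50,0,0,0,0,0.6],
    [18,-50,0,0,0,0,0.6],
    [18,-50,0,0,0,0,0.6],
    [18,-50,0,0,0,0,0.6],
    [18,-50,0,0,0,0,0.6],
    [18,-45,0,0,0,0,0.6],
    [12,-30,0,0,0,0,0.6],
    [5.7,-17.5,0,0,0,0,0.6],
    [0,0,0,0,0,-0.085,0.6],
    [0,0,0,0,0,-0.18,0.6],
    [0,0,0,0,0,-0.18,0.6],
    [0,0,0,0,0,-0.18,0.6],
    [0,0,0,0,0,-0.18,0.6],
    [0,0,0,0,0,-0.18,0.6],
    [0,0,0,0,0,-0.18,0.6],
    [0,0,0,0,0,-0.1,0.6],
    [0,0,0,0,0,0,0.6],
  ],
)

```text
time: 11.15
tool_pos: [568.8, 141.1, 210.6]
tcp_rot: [-179.9, 0.0, 80.5]
ft_force: [-0.9, 0.2, -1.5]
finger_gap: 59.2
grip_force: 43.8
```

```bash
python3 - <<'E'
from h import *
c=optics.get_calibration("wrist");im=optics.snapshot("wrist");cv2.imwrite("pics/w4.png",im[:,:,::-1])
p,q,s=tool();print(s["tool_pos"],s["tcp_rot"],s["finger_gap"])
h=hsv(im).astype(int);H,S,V=h[...,0],h[...,1],h[...,2]
m=(H>20)&(H<35)&(S>120)&(V>60)
for b,ce,mm in blobs(m,30): print("bar",b,ce,ray(c,ce,66))
m=((H<6)|(H>174))&(S>120);m[300:]=0
for b,ce,mm in blobs(m,100): w=ray(c,ce,p[2]+17);print("cap",b,q.inv().apply(w-p))
E
```

```text
[568.95936226 141.12949683 210.74585172] [-1.79946161e+02  2.42958416e-02  8.03895778e+01] 59.348609677282475
bar [458  41  18  18 238] [466.74369748  49.43697479] [727.04939647 244.05884309  66.        ]
bar [457  68  17  17 222] [465.27027027  75.87387387] [725.05049026 221.32363089  66.        ]
bar [456  94  17  16 211] [463.93364929 101.06161137] [723.12160134 198.64371041  66.        ]
bar [455 118  17  15 201] [462.62686567 125.1840796 ] [721.1642628  175.94026734  66.        ]
bar [454 142  16  14 188] [461.5212766  148.27659574] [719.35232101 153.21551468  66.        ]
cap [ 279   22   82   81 6038] [ 89.47002008   1.98262941 -17.03981116]
```

View pics/w4.png

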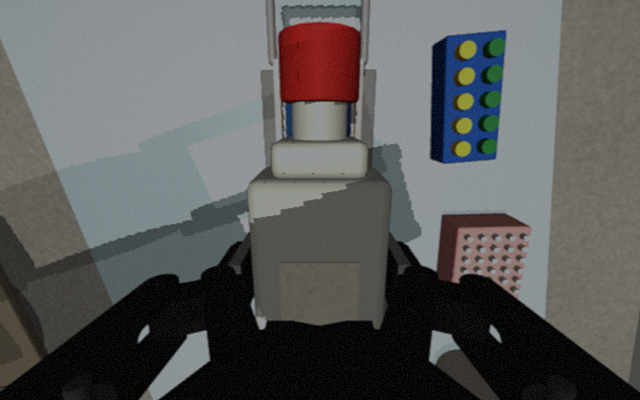

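The view shows the flask centred between the tray side edges (columns 263 and 376, cap centre 320) and parallel to them. Descending.

Emit:
apply_moves(
  targets=[
    [0,0,10,0,0,0,0.6],
    [0,0,25,0,0,0,0.6],
    [0,0,30,0,0,0,0.6],
    [0,0,25,0,0,0,0.6],
    [0,0,15,0,0,0,0.6],
    [0,0,12,0,0,0,0.6],
    [0,0,10,0,0,0,0.6],
    [0,0,6,0,0,0,0.6],
    [0,0,4,0,0,0,0.6],
    [0,0,3,0,0,0,0.6],
    [0,0,2,0,0,0,0.6],
    [0,0,0,0,0,0,0.6],
    [0,0,0,0,0,0,0.6],
  ],
)

```text
time: 12.82
tool_pos: [569.6, 141.4, 69.5]
tcp_rot: [180.0, -0.0, 80.5]
ft_force: [0.7, 1.0, -0.6]
finger_gap: 59.7
grip_force: 43.8
```

```bash
python3 - <<'E'
from h import *
p,q,s=tool();print(s["tool_pos"],s["ft_force"],s["wrist_torque"])
im=optics.snapshot("wrist");a=im
b=optics.snapshot("scene")[130:270,260:420];b=cv2.resize(b,None,fx=2,fy=2)
o=np.zeros((400,800,3),np.uint8);o[:,:480]=a[:,80:560];o[:280,480:]=b;cv2.imwrite("pics/w5.png",o[:,:,::-1])
E
```

```text
[569.58001127 141.37604907  69.5092943 ] [ 0.71760683  0.98705345 -0.64033555] [0.00764243 0.01367362 0.00057911]
```

View pics/w5.png

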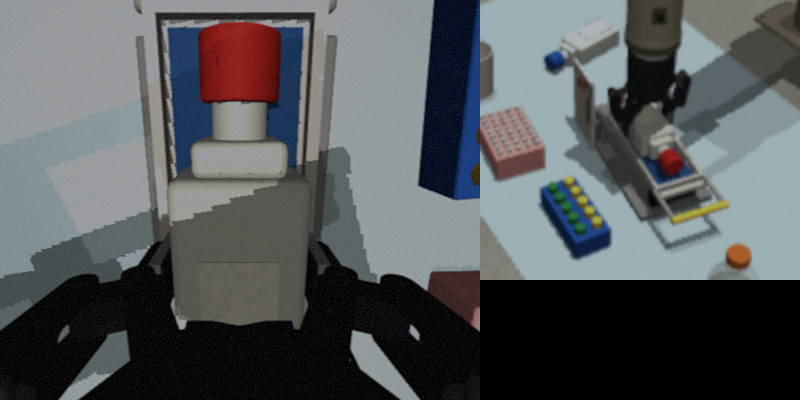

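```bash
python3 - <<'E'
from h import *
c=optics.get_calibration("wrist");im=optics.snapshot("wrist");h=hsv(im).astype(int);H,S,V=h[...,0],h[...,1],h[...,2]
p,q,s=tool();T=lambda uv,z:q.inv().apply(ray(c,uv,z)-p).round(1)[:2]
m=(H>100)&(H<125)&(S>120)&(V>40);m[:,:230]=0;m[:,400:]=0;m[240:]=0
for row in(32,45,60,90,110,130,150):
    x=np.nonzero(m[row])[0]; print(row,x.min(),x.max(),T((x.min(),row),58),T((x.max()+1,row),58))
y=np.nonzero(m[:,260])[0];print("end",y.min(),T((260,y.min()),58))
y=np.nonzero(m[:,375])[0];print("end",y[:1],T((375,y.min()),58))
r_=((H<6)|(H>174))&(S>120);r_[300:]=0
for b,ce,mm in blobs(r_,500): print(b,"front",T((320,b[1]),p[2]-7+21+14),"rear",T((320,b[1]+b[3]),p[2]-7+38))
E
```

```text
32 249 381 [108.  -32.1] [108.   33.1]
45 250 381 [102.3 -32. ] [102.3  33.5]
60 251 380 [ 95.4 -32. ] [95.4 33.4]
90 253 378 [ 81.3 -31.8] [81.3 33.2]
110 254 377 [ 71.4 -31.9] [71.4 33.2]
130 255 376 [ 61.1 -32. ] [61.1 33.2]
150 256 375 [ 50.5 -32.1] [50.5 33.3]
end 28 [109.8 -26.6]
end [28] [109.8  29.6]
[ 279   22   82   81 6051] front [101.1   2.5] rear [73.   2.5]
```

Emit:
apply_moves(
  targets=[
    [2,-0.5,0,0,0,0,0.6],
    [0,0,1.5,0,0,0,0.6],
    [0,0,1.5,0,0,0,0.6],
    [0,0,1,0,0,0,0.6],
    [0,0,0.3,0,0,0,0.6],
    [0,0,0,0,0,0,0.6],
    [0,0,0,0,0,0,0.6],
  ],
)

```text
time: 13.85
tool_pos: [569.3, 143.4, 65.0]
tcp_rot: [-180.0, -0.0, 80.5]
ft_force: [0.5, 0.3, -0.8]
finger_gap: 59.4
grip_force: 43.8
```

Emit:
apply_moves(
  targets=[
    [0,0,0.7,0,0,0,0.6],
    [0,0,0,0,0,0,0.6],
    [0,0,0,0,0,0,0.6],
  ],
)

```text
time: 14.22
tool_pos: [569.5, 143.5, 64.9]
tcp_rot: [180.0, -0.0, 80.5]
ft_force: [-2.9, -0.8, 5.5]
finger_gap: 59.5
grip_force: 44.4
```

Contact felt. Releasing and rising.

Emit:
apply_moves(
  targets=[
    [0,0,0,0,0,0,0.2],
    [0,0,0,0,0,0,0.1],
    [0,0,0,0,0,0,0.05],
    [0,0,0,0,0,0,0],
    [0,0,-10,0,0,0,0],
    [0,0,-25,0,0,0,0],
    [0,0,-40,0,0,0,0],
    [0,0,-40,0,0,0,0],
    [0,0,-25,0,0,0,0],
    [-10,0,0,0,0,0,0],
    [-35,0,0,0,0,0,0],
    [-30,0,0,0,0,0,0],
    [0,0,0,0,0,0,0],
  ],
)

```text
time: 15.85
tool_pos: [556.0, 67.3, 203.0]
tcp_rot: [-179.9, 0.1, 80.4]
ft_force: [0.6, 0.5, 0.1]
finger_gap: 85.5
grip_force: 0.0
```

```bash
python3 - <<'E'
from h import *
c=optics.get_calibration("wrist");im=optics.snapshot("wrist");cv2.imwrite("pics/w6.png",im[:,:,::-1])
p,q,s=tool();print(s["tool_pos"],s["tcp_rot"])
h=hsv(im).astype(int);H,S,V=h[...,0],h[...,1],h[...,2]
m=(H>20)&(H<35)&(S>120)&(V>60);m[:,400:]=0
for b,ce,mm in blobs(m,60): print("bar",b,ce,ray(c,ce,66))
m=((H<6)|(H>174))&(S>120)
for b,ce,mm in blobs(m,100): print("cap",b,ray(c,ce,58+26))
E
```

```text
[556.26445014  68.46037919 203.20929817] [-1.79910783e+02  1.02827313e-02  8.04302263e+01]
cap [301   0  39  15 341] [585.03775091 220.26886202  84.        ]
```

View pics/w6.png

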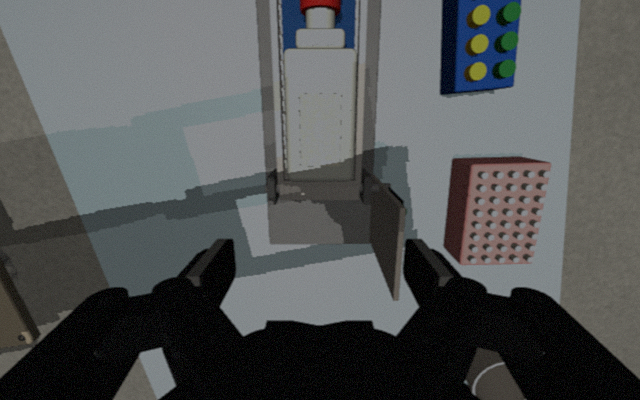

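The flask lies flat and centred in the tray (body columns 284-356, rear row 181), with the tray empty of fingers. Now to the bar.

Emit:
apply_moves(
  targets=[
    [20,0,0,0,0,-0.1,0],
    [0,0,0,0,0,-0.18,0],
    [0,0,0,0,0,-0.18,0],
    [0,0,0,0,0,-0.18,0],
    [0,0,0,0,0,-0.18,0],
    [0,0,0,0,0,-0.18,0],
    [0,0,0,0,0,-0.18,0],
    [0,0,0,0,0,-0.18,0],
    [0,0,0,0,0,-0.18,0],
    [0,-37,0,0,0,-0.04,0],
    [0,-50,0,0,0,0,0],
    [0,-50,0,0,0,0,0],
    [0,-50,0,0,0,0,0],
    [0,-40,0,0,0,0,0],
    [0,-10,0,0,0,0,0],
    [0,0,0,0,0,0,0],
  ],
)

```text
time: 17.9
tool_pos: [522.0, -144.2, 203.8]
tcp_rot: [180.0, -0.0, 171.0]
ft_force: [-0.3, 0.3, 1.0]
finger_gap: 85.6
grip_force: 0.0
```

```bash
python3 - <<'E'
from h import *
c=optics.get_calibration("wrist");im=optics.snapshot("wrist");cv2.imwrite("pics/w7.png",im[:,:,::-1])
p,q,s=tool();print(s["tool_pos"],s["tcp_rot"])
h=hsv(im).astype(int);H,S,V=h[...,0],h[...,1],h[...,2]
m=(H>20)&(H<35)&(S>120)&(V>50)
for b,ce,mm in blobs(m,60):
    w=np.array([ray(c,x[::-1],64)[:2] for x in np.argwhere(mm)]);bb=cv2.minAreaRect(w.astype(np.float32))
    print("bar",b,ce,bb,"tool",q.inv().apply([*bb[0],62]-p))
E
```

```text
[ 522.15400752 -143.62978083  203.92498385] [ 1.79954789e+02 -2.94630379e-02  1.71086343e+02]
bar [615 293  17  16 159] [622.9245283  300.98113208] ((716.8306884765625, 180.9044189453125), (24.647560119628906, 15.709224700927734), 60.53170394897461) tool [-142.11329349  350.66709402  142.12867042]
bar [593 294  19  16 150] [602.73333333 302.28      ] ((714.128662109375, 157.21133422851562), (25.835203170776367, 14.710587501525879), 56.348785400390625) tool [-143.115045    326.8414916   142.10935514]
bar [574 296  18  15 146] [582.81506849 303.67808219] ((712.6791381835938, 134.57489013671875), (24.43070411682129, 15.296067237854004), 58.52293014526367) tool [-145.19045019  304.25383884  142.09046459]
```

View pics/w7.png

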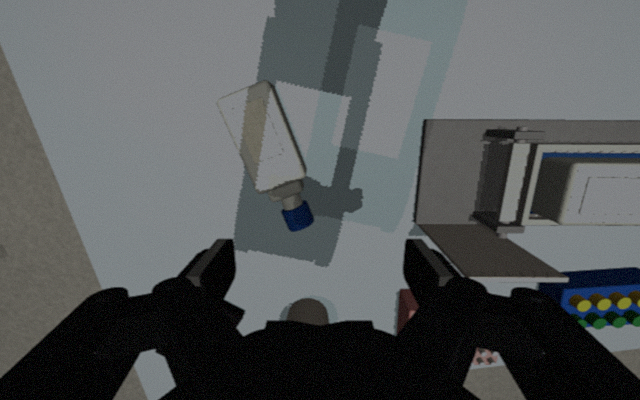

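I got the sign of y wrong, at a safe height, so nothing was touched. This view shows only the blue flask at (265,150) and the tray's hinge end. Moving back to the bar.

Emit:
apply_moves(
  targets=[
    [-4,20,0,0,0,0,0],
    [0,45,0,0,0,0,0],
    [0,55,0,0,0,0,0],
    [0,55,0,0,0,0,0],
    [0,55,0,0,0,0,0],
    [0,55,0,0,0,0,0],
    [0,55,0,0,0,0,0],
    [0,55,0,0,0,0,0],
    [0,45,0,0,0,0,0],
    [0,24,0,0,0,0,0],
    [0,8,0,0,0,0,0],
    [0,0,0,0,0,0,0],
    [0,0,0,0,0,0,0],
  ],
)

```text
time: 19.58
tool_pos: [599.1, 320.2, 204.3]
tcp_rot: [-180.0, -0.0, 171.0]
ft_force: [-0.3, 0.8, -0.0]
finger_gap: 85.5
grip_force: 0.0
```

```bash
python3 - <<'E'
from h import *
c=optics.get_calibration("wrist");im=optics.snapshot("wrist");cv2.imwrite("pics/w8.png",im[:,:,::-1])
p,q,s=tool();print(s["tool_pos"],s["tcp_rot"])
h=hsv(im).astype(int);H,S,V=h[...,0],h[...,1],h[...,2]
m=(H>20)&(H<35)&(S>120)&(V>50)
for b,ce,mm in blobs(m,60):
    w=np.array([ray(c,x[::-1],64)[:2] for x in np.argwhere(mm)]);bb=cv2.minAreaRect(w.astype(np.float32))
    print("bar",b,ce,bb,"tool",q.inv().apply([*bb[0],62]-p))
E
```

```text
[599.24587202 320.00850019 204.43453993] [-1.79987431e+02  5.52441976e-03  1.71017560e+02]
bar [315 137  12  90 891] [320.69472503 180.13580247] ((600.8767700195312, 321.9927673339844), (10.786276817321777, 94.19400787353516), 80.45367431640625) tool [ -1.28735649   2.24581344 142.43417548]
bar [534 276  98  43 831] [577.31407942 294.83634176] ((788.223388671875, 603.9349975585938), (129.88571166992188, 35.366966247558594), 53.06779098510742) tool [-142.31626399  309.98112348  142.38026536]
bar [269 287  13  16 150] [275.76 295.18] ((723.1819458007812, 249.5989532470703), (13.917160034179688, 20.180038452148438), 78.96595001220703) tool [-133.39558343  -50.16445395  142.45841053]
bar [250 289  13  16 157] [256.25477707 296.2866242 ] ((721.9577026367188, 227.4920654296875), (13.707595825195312, 20.60222816467285), 65.89025115966797) tool [-135.63794134  -72.1913708   142.46345879]
bar [230 290  14  16 157] [236.7388535  297.57961783] ((720.0836181640625, 205.49276733398438), (13.97012996673584, 21.0482177734375), 49.91325759887695) tool [-137.22162926  -94.21347826  142.46844249]
bar [504 366  17  28  83] [509.20481928 377.96385542] ((893.94775390625, 521.8025512695312), (52.11573791503906, 7.165488243103027), 21.07877540588379) tool [-259.56753335  245.36286505  142.40574599]
```

View pics/w8.png

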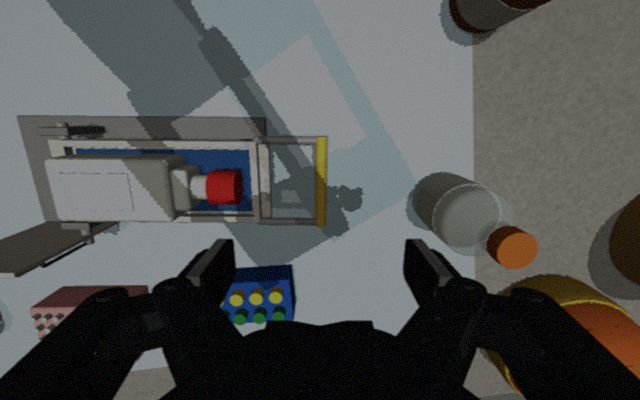

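The bar stands at (320,180) between the open fingers, and the red-capped flask lies in the tray. The wrist view gives a bar centre of (601,322). Descending to pinch.

Emit:
apply_moves(
  targets=[
    [-1,2,10,0,0,0.009,0],
    [0,0,25,0,0,0,0],
    [0,0,30,0,0,0,0],
    [0,0,30,0,0,0,0],
    [0,0,25,0,0,0,0],
    [0,0,20,0,0,0,0],
    [0,0,12,0,0,0,0],
    [0,0,7,0,0,0,0],
    [0,0,2,0,0,0,0],
    [0,0,0,0,0,0,0],
    [0,0,0,0,0,0,0.3],
    [0,0,0,0,0,0,0.6],
    [0,0,0,0,0,0,0.8],
    [0,0,0,0,0,0,0.9],
    [0,0,0,0,0,0,1],
    [0,0,0,0,0,0,1],
    [0,0,0,0,0,0,1],
  ],
  force=60,
)

```text
time: 21.75
tool_pos: [600.3, 321.7, 43.5]
tcp_rot: [-179.9, -0.0, 170.5]
ft_force: [-3.1, -6.1, 3.3]
finger_gap: 9.9
grip_force: 58.5
```

Emit:
apply_moves(
  targets=[
    [0,-0.1,-2.3,0,0,0,1],
    [0,-0.14,-2.3,0,0,0,1],
    [0,-0.33,-4.62,0,0,0,1],
    [0,-0.41,-4.61,0,0,0,1],
    [0,-0.49,-4.6,0,0,0,1],
    [0,-0.57,-4.59,0,0,0,1],
    [0,-0.65,-4.58,0,0,0,1],
    [0,-0.73,-4.57,0,0,0,1],
    [0,-0.81,-4.56,0,0,0,1],
    [0,-0.89,-4.54,0,0,0,1],
    [0,-0.97,-4.53,0,0,0,1],
    [0,-0.5,-2.3,0,0,0,1],
    [0,-0.27,-1.1,0,0,0,1],
  ],
)

```text
time: 23.38
tool_pos: [599.2, 315.4, 91.7]
tcp_rot: [-179.9, -0.0, 170.5]
ft_force: [4.2, -3.0, -8.2]
finger_gap: 9.5
grip_force: 58.3
```

```bash
cat > bar.py <<'E'
from h import *
# tilt from the bar seen by scene & top: intersect the bar-centre ray with the vertical plane through the hinge line along u
u=np.array([np.cos(np.radians(80.5)),np.sin(np.radians(80.5)),0]);n=np.array([-u[1],u[0],0])
def run():
    p,q,s=tool();print(s["time"],s["tool_pos"],s["ft_force"].round(1),s["finger_gap"],"bar z if rigid",p[2]+18.5,"theta",np.degrees(np.arcsin((p[2]+18.5-50)/265.27))-2.59)
    for nme in("scene","top"):
        c=optics.get_calibration(nme);im=optics.snapshot(nme);h=hsv(im).astype(int);H,S,V=h[...,0],h[...,1],h[...,2]
        K=np.array(c["camera_matrix"]);P=np.array(c["pose"]);o=P[:3,3]
        m=(H>20)&(H<35)&(S>100)&(V>60)
        pt=np.array([601,322,0])
        for b,ce,mm in blobs(m,5):
            d=P[:3,:3]@np.linalg.solve(K,[*ce,1]);t=((pt-o)@n)/(d@n);w=o+d*t
            if abs((w-pt)@u)<120 and 40<w[2]<260: print(nme,"bar",b,w.round(0),"along",((w-pt)@u).round(1))
        m=((H<6)|(H>174))&(S>120)&(V>60)
        for b,ce,mm in blobs(m,5):
            w=ray(c,ce,100)
            if np.linalg.norm(w[:2]-[585,232])<90: print(nme,"cap",b,ce.round(1),w.round())
E
python3 -c "import bar;bar.run()"
```

```text
23.375 [599.15519378 315.41326013  91.71650672] [ 4.2 -3.  -8.2] 9.523575867524894 bar z if rigid 110.21650672239087 theta 10.53056134799689
scene bar [355 223  13   7  50] [593. 272.  55.] along -50.5
scene cap [349 197  11  13 110] [354.6 203. ] [579. 214. 100.]
top cap [259 213   9  10  72] [263.  217.3] [583. 221. 100.]
```

Emit:
apply_moves(
  targets=[
    [0,-0.5,-2.3,0,0,0,1],
    [0,-1.09,-4.5,0,0,0,1],
    [0,-1.17,-4.48,0,0,0,1],
    [0,-1.25,-4.46,0,0,0,1],
    [0,-1.32,-4.44,0,0,0,1],
    [0,-1.4,-4.41,0,0,0,1],
    [0,-1.48,-4.39,0,0,0,1],
    [0,-1.55,-4.36,0,0,0,1],
    [0,-1.63,-4.33,0,0,0,1],
    [0,-1.71,-4.31,0,0,0,1],
    [0,-1.78,-4.28,0,0,0,1],
    [0,-1.85,-4.24,0,0,0,1],
    [0,-1.92,-4.21,0,0,0,1],
    [0,-2,-4.18,0,0,0,1],
    [0,-2.07,-4.14,0,0,0,1],
    [0,-2.14,-4.1,0,0,0,1],
    [0,-2.21,-4.06,0,0,0,1],
    [0,-2.28,-4.03,0,0,0,1],
    [0,-1.8,-3.1,0,0,0,1],
    [0,-1.2,-2,0,0,0,1],
  ],
)

```text
time: 25.98
tool_pos: [594.0, 283.9, 172.2]
tcp_rot: [-180.0, -0.0, 170.6]
ft_force: [4.4, -1.6, -10.4]
finger_gap: 9.8
grip_force: 58.3
```

```bash
cat >> bar.py <<'E'
def cap3d():
    A=[];B=[];im=None
    for nme in("scene","top"):
        c=optics.get_calibration(nme);h=hsv(optics.snapshot(nme)).astype(int);H,S,V=h[...,0],h[...,1],h[...,2]
        K=np.array(c["camera_matrix"]);P=np.array(c["pose"]);o=P[:3,3]
        m=((H<6)|(H>174))&(S>120)&(V>60)
        best=[ce for b,ce,mm in blobs(m,20) if np.linalg.norm(ray(c,ce,100)[:2]-[585,232])<120]
        d=P[:3,:3]@np.linalg.solve(K,[*best[0],1]);d/=np.linalg.norm(d);M=np.eye(3)-np.outer(d,d);A.append(M);B.append(M@o)
    w=np.linalg.solve(sum(A),sum(B));hg=np.array([567.9,134.4,50])-75*u
    x,z=(w-hg)@u,w[2]-50
    print("cap",w.round(1),"polar",np.hypot(x,z).round(1),"theta",(np.degrees(np.arctan2(z,x))-np.degrees(np.arctan2(29,173.5))).round(2))
E
python3 -c "
import bar;bar.run();bar.cap3d()"
```

```text
25.975 [593.97048338 283.8915968  172.19062465] [  4.4  -1.6 -10.4] 9.783983717056921 bar z if rigid 190.6906246459214 theta 29.44029834593375
scene bar [378 192   5   4  10] [605. 349. 252.] along 27.1
scene bar [352 196  13   7  51] [587. 238. 138.] along -85.4
top cap [266 212  11  11  95] [271.4 217.2] [583. 193. 100.]
cap [576.8 188.8 151.5] polar 165.0 theta 28.46
```

```bash
python3 - <<'E'
from bar import *
c=optics.get_calibration("scene");K=np.array(c["camera_matrix"]);P=np.array(c["pose"]);o=P[:3,3]
tip0=np.array([601,322,0])-47*n; hg=np.array([601,322,50])-265*u
ims={"level":cv2.imread("pics/scene0.png")[:,:,::-1].copy(),"now":np.mean([optics.snapshot("scene").astype(float) for _ in range(4)],0).astype(np.uint8)}
for k,im in ims.items():
    h=hsv(im).astype(int);H,S,V=h[...,0],h[...,1],h[...,2];m=(H>20)&(H<35)&(S>100)&(V>60);m[:180]=0;m[245:]=0;m[:,:345]=0;m[:,:][:,390:]=0
    b,ce,mm=max(blobs(m,20),key=lambda t:t[0][4]);ys,xs=np.nonzero(mm)
    k2=xs<xs.min()+4; uv=(xs.min()-.5,np.polyval(np.polyfit(xs[xs<xs.min()+10],ys[xs<xs.min()+10],1),xs.min()))
    d=P[:3,:3]@np.linalg.solve(K,[*uv,1]);w=o+d*(((tip0-o)@n)/(d@n))
    x,z=(w-hg)@u,w[2]-50;print(k,b,np.round(uv,1),x.round(1),z.round(1),"theta",np.degrees(np.arctan2(z,x))-2.59,"r",np.hypot(x,z))
print(sensors.sense()["tool_pos"],sensors.sense()["time"])
E
```

```text
level [355 230  29  12 101] [354.5 240. ] 262.2 9.1 theta -0.6012471091461993 r 262.3810790404221
now [352 196  13   7  48] [351.5 200.5] 224.2 136.1 theta 28.661827123113294 r 262.3016520783102
[593.96083352 283.73939789 172.44380483] 26.375
```

Tilt by the camera, corrected for bias, is 29.3°; by the arm it is 29.4°. Raising 0.6° more, then holding.

Emit:
apply_moves(
  targets=[
    [0,-0.7,-1.2,0,0,0,1],
    [0,-0.7,-1.2,0,0,0,1],
    [0,0,0,0,0,0,1],
    [0,0,0,0,0,0,1],
    [0,0,0,0,0,0,1],
    [0,0,0,0,0,0,1],
    [0,0,0,0,0,0,1],
    [0,0,0,0,0,0,1],
    [0,0,0,0,0,0,1],
    [0,0,0,0,0,0,1],
    [0,0,0,0,0,0,1],
    [0,0,0,0,0,0,1],
    [0,0,0,0,0,0,1],
    [0,0,0,0,0,0,1],
    [0,0,0,0,0,0,1],
    [0,0,0,0,0,0,1],
    [0,0,0,0,0,0,1],
    [0,0,0,0,0,0,1],
    [0,0,0,0,0,0,1],
    [0,0,0,0,0,0,1],
  ],
)

```text
time: 28.88
tool_pos: [593.7, 282.4, 174.7]
tcp_rot: [-180.0, -0.0, 170.5]
ft_force: [3.6, -3.0, -10.0]
finger_gap: 9.2
grip_force: 58.5
```

Emit:
apply_moves(
  targets=[
    [0,0,0,0,0,0,1],
    [0,0,0,0,0,0,1],
    [0,0,0,0,0,0,1],
    [0,0,0,0,0,0,1],
    [0,0,0,0,0,0,1],
    [0,0,0,0,0,0,1],
  ],
)

```text
time: 29.62
tool_pos: [593.7, 282.4, 174.6]
tcp_rot: [-180.0, -0.0, 170.5]
ft_force: [4.4, -3.8, -8.9]
finger_gap: 10.0
grip_force: 58.5
```

Emit:
apply_moves(
  targets=[
    [0,1.2,2,0,0,0,1],
    [0,2.35,4,0,0,0,1],
    [0,2.28,4.03,0,0,0,1],
    [0,2.21,4.06,0,0,0,1],
    [0,2.14,4.1,0,0,0,1],
    [0,2.07,4.14,0,0,0,1],
    [0,2,4.18,0,0,0,1],
    [0,1.92,4.21,0,0,0,1],
    [0,1.85,4.24,0,0,0,1],
    [0,1.78,4.28,0,0,0,1],
    [0,1.71,4.31,0,0,0,1],
    [0,1.63,4.33,0,0,0,1],
    [0,1.55,4.36,0,0,0,1],
    [0,1.48,4.39,0,0,0,1],
    [0,1.4,4.41,0,0,0,1],
    [0,1.32,4.44,0,0,0,1],
    [0,1.25,4.46,0,0,0,1],
    [0,1.17,4.48,0,0,0,1],
    [0,1.09,4.5,0,0,0,1],
    [0,1.02,4.5,0,0,0,1],
  ],
)

```text
time: 32.12
tool_pos: [599.3, 315.7, 93.3]
tcp_rot: [-180.0, 0.0, 170.6]
ft_force: [-1.3, 2.2, 3.3]
finger_gap: 9.7
grip_force: 58.7
```

Emit:
apply_moves(
  targets=[
    [0,0.97,4.5,0,0,0,1],
    [0,0.89,4.54,0,0,0,1],
    [0,0.81,4.56,0,0,0,1],
    [0,0.73,4.57,0,0,0,1],
    [0,0.65,4.58,0,0,0,1],
    [0,0.57,4.59,0,0,0,1],
    [0,0.49,4.6,0,0,0,1],
    [0,0.41,4.6,0,0,0,1],
    [0,0.3,4,0,0,0,1],
    [0,0.2,3,0,0,0,1],
    [0,0.1,2,0,0,0,1],
    [0,0,1,0,0,0,1],
    [0,0,0,0,0,0,1],
    [0,0,0,0,0,0,1],
  ],
)

```text
time: 33.88
tool_pos: [600.4, 321.7, 48.6]
tcp_rot: [-180.0, 0.0, 170.6]
ft_force: [-11.3, -9.3, 19.0]
finger_gap: 9.5
grip_force: 60.2
```

Emit:
apply_moves(
  targets=[
    [0,0,0.5,0,0,0,1],
    [0,0,0.5,0,0,0,1],
    [0,0,0,0,0,0,1],
    [0,0,0,0,0,0,1],
  ],
)

```text
time: 34.38
tool_pos: [600.4, 321.8, 48.5]
tcp_rot: [-180.0, 0.0, 170.6]
ft_force: [-14.2, -11.2, 24.3]
finger_gap: 9.6
grip_force: 60.8
```

```bash
cat > tip.py <<'E'
from bar import *
c=optics.get_calibration("scene");K=np.array(c["camera_matrix"]);P=np.array(c["pose"]);o=P[:3,3]
tip0=np.array([601,322,0])-47*n; hg=np.array([601,322,50])-265*u
ims={"level":cv2.imread("pics/scene0.png")[:,:,::-1].copy(),"now":np.mean([optics.snapshot("scene").astype(float) for _ in range(3)],0).astype(np.uint8)}
for k,im in ims.items():
    h=hsv(im).astype(int);H,S,V=h[...,0],h[...,1],h[...,2];m=(H>20)&(H<35)&(S>100)&(V>60);m[:180]=0;m[245:]=0;m[:,:345]=0;m[:,:][:,390:]=0
    b,ce,mm=max(blobs(m,20),key=lambda t:t[0][4]);ys,xs=np.nonzero(mm)
    uv=(xs.min()-.5,np.polyval(np.polyfit(xs[xs<xs.min()+10],ys[xs<xs.min()+10],1),xs.min()))
    d=P[:3,:3]@np.linalg.solve(K,[*uv,1]);w=o+d*(((tip0-o)@n)/(d@n))
    x,z=(w-hg)@u,w[2]-50;print(k,b,np.round(uv,1),x.round(1),z.round(1),"theta",np.degrees(np.arctan2(z,x))-2.59,"r",np.hypot(x,z))
E
python3 tip.py; python3 -c "
from h import *
s=sensors.sense();print(s['time'],s['tool_pos'],s['ft_force'],s['wrist_torque'],s['joint_pos'])"
```

```text
level [355 230  29  12 101] [354.5 240. ] 262.2 9.1 theta -0.6012471091461993 r 262.3810790404221
now [355 236  12   6  40] [354.5 240.2] 262.3 8.3 theta -0.7740983582538132 r 262.4723572138487
34.525 [600.44314987 321.75342982  48.56405743] [-14.06636827 -10.98268985  24.48647124] [-2.04453539  2.39021101  0.0024183 ] [ 2.38885835e+01  2.78794488e+01  8.02788581e+01 -2.72398893e-02
  7.18316030e+01 -5.66787122e+01]
```

The bar slipped a little between the fingers. The tray is on its lower stop and the camera reads level. Releasing.

Emit:
apply_moves(
  targets=[
    [0,0,-1,0,0,0,1],
    [0,0,-0.5,0,0,0,1],
    [0,0,0,0,0,0,0.9],
    [0,0,0,0,0,0,0.8],
    [0,0,0,0,0,0,0.6],
    [0,0,0,0,0,0,0.4],
    [0,0,0,0,0,0,0.3],
    [0,0,0,0,0,0,0.3],
    [0,0,0,0,0,0,0.3],
  ],
)

```text
time: 35.65
tool_pos: [600.3, 321.7, 45.7]
tcp_rot: [-180.0, -0.0, 170.6]
ft_force: [-0.7, -0.3, 0.4]
finger_gap: 59.9
grip_force: 0.0
```

Emit:
apply_moves(
  targets=[
    [0,0,-5,0,0,0,0.3],
    [0,0,-10,0,0,0,0.3],
    [0,0,-20,0,0,0,0.3],
    [0,0,-30,0,0,0,0.3],
    [0,0,-40,0,0,0,0.3],
    [0,0,-30,0,0,0,0.3],
    [0,0,-20,0,0,0,0.3],
    [0,0,-5,0,0,0,0.3],
    [0,0,0,0,0,0,0.3],
    [0,0,0,0,0,0,0.3],
  ],
)

```text
time: 36.9
tool_pos: [599.5, 321.4, 203.7]
tcp_rot: [-179.9, -0.1, 170.6]
ft_force: [0.7, 0.3, -0.4]
finger_gap: 59.8
grip_force: 0.0
```

```bash
python3 tip.py; python3 - <<'E'
from bar import *
c=optics.get_calibration("wrist");im=optics.snapshot("wrist");p,q,s=tool();print(s["time"],p,s["ft_force"])
h=hsv(im).astype(int);H,S,V=h[...,0],h[...,1],h[...,2]
for b,ce,mm in blobs((H>20)&(H<35)&(S>120)&(V>50),400):
    w=np.array([ray(c,x[::-1],64)[:2] for x in np.argwhere(mm)]);print("bar",b,cv2.minAreaRect(w.astype(np.float32)))
m=((H<6)|(H>174))&(S>120);m[260:]=0
for b,ce,mm in blobs(m,100): print("cap",b,ray(c,ce,58+24).round(1))
cap3d()
E
```

```text
level [355 230  29  12 101] [354.5 240. ] 262.2 9.1 theta -0.6012471091461993 r 262.3810790404221
now [355 230  29  12 103] [354.5 240.1] 262.3 8.9 theta -0.6441445977739089 r 262.40350335926144
37.1 [599.90518639 321.55998759 204.68048431] [ 0.50187007  0.09130379 -0.2733937 ]
bar [314 137  11  90 893] ((601.04248046875, 321.7721862792969), (10.203930854797363, 94.09860229492188), 80.82275390625)
bar [ 516  274  118   44 1349] ((781.587890625, 595.965087890625), (144.3365478515625, 54.824668884277344), 79.18463134765625)
cap [ 198  171   38   34 1141] [584.4 223.5  82. ]
cap [583.5 223.6  77. ] polar 167.7 theta -0.21
```

The cradle is level, with the bar blob identical to the start. The flask lies in the tray and the arm is clear.

```bash
python3 -c "
from bench import r
print(r.hand_in())"
```

```text
the job is handed in; nothing more can be done
None
```

I laid the red-capped flask in the tray with its cap towards the bar, raised the cradle to about 30° and held it for 3 s, then lowered it to level with the flask still in place; the job was handed in at about 37 s.

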